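Fish a tyre lever out of the gap beside the bench tray

ROBOT

A 7-joint arm with a two-finger parallel gripper is mounted at the origin on the work surface. World frame = base frame: x ahead of the robot, y to its left, z up, the work surface at z = 0. Lengths are in mm, angles in rad, forces in N, time in s.
With the tool pointing down it reaches from about 400 to 875 mm from the base axis. Payload 4.4 kg.
Tool frame: the origin (TCP) lies between the finger pads; the fingertips stand ctrl.finger_overhang ahead of it and the grasp point (between the pads) lies 11 mm behind it (ctrl.finger_overhang is the distance from the TCP to the fingertips, in mm); z points along the fingers, y is the direction in which the jaws open and shut (so a half turn about z gives the same grasp; the last joint's range is limited). The gripper opens to 85 mm and grips with 20 to 120 N. Pads are 22 mm wide; open, the fingers measure 114 mm over their backs; the gripper's body (76 mm by 85 mm) begins 54 mm behind the grasp point. The pads swing forward as they close: fully open they stand 13 mm farther back than shut.
Start: joints at [-1.393, 0.628, 0.038, 1.517, -0.027, 0.996, -0.02], TCP at [156.88, 630.798, 239.313] pointing down, gripper open.
Joint ranges: [-3.06, 3.06], [-0.37, 2.12], [-1.25, 1.32], [0.18, 2.47], [-1.1, 4.24], [0.23, 1.98], [-2.94, 2.94]. Speed limits (rad/s): [2.57, 2.57, 3.14, 3.14, 3.14, 3.14, 3.14].

INTERFACE

Orientations are given as [roll, pitch, yaw] about the fixed x, y, z axes, in that order (R = Rz(yaw) Ry(pitch) Rx(roll)).
In Python, from cell import ctrl gives the robot as it stands. The module is installed in compiled form; this text tells all that it offers.
- The arm moves only by the tool step_arm, never from a script. Its argument "deltas" is a list that holds one entry, the list of rows, each a list of 7 numbers: the opening, from 0 (shut) to 1 (fully open), then the shift along the world's x, y, z in mm, then the turn, a rotation vector about the world's x, y, z in rad. In form: [[[grip, tx, ty, tz, rx, ry, rz], ...]]. A call has 1 to 10 rows; each row shifts and turns the commanded pose from where the row before left it; what a row does not reach is not made up. A row lasts 1/12 s, in which the tool goes at most 41.7 mm and 7.16 degrees, less where a joint would pass 70% of its speed; a pose out of reach is approached as far as the arm can. A call is refused whole if a number of a shift passes 41.7 or a number of a turn 0.125, either way. A call with a gripper value outside its range is refused whole. The fingers move at their own pace and stop on an object; the grip force is fixed at half the most. Time passes only in rows, so rows that do not move let the fingers close. It gives the time, the measured TCP pose, the force and the opening at its end, in the units of the state.
- ctrl.read_state(): the state, without advancing time (a new reading comes with each control period).
- ctrl.get_image(name): name is "scene" or "top" or "wrist"; returns (picture, depth): 420x560x3 uint8, red, green, blue; 420x560 float32, mm along the optical axis (not along the pixel's ray), 0 where there is no reading.
- ctrl.camera_info(name): a dict with "intrinsics" (3x3 intrinsics, pixels), "rvec" (rotation vector, rad) and "tvec" (3), from world to camera coordinates, as OpenCV has them. Camera axes: x right, y down, z forward; pixel columns grow to the right and rows downward; lengths in mm; the calibration is good to about 2 mm. A picture is of the moment at which its call begins: read the wrist's pose just before it. camera_info takes no time and is no camera call; for the wrist camera it gives the pose at the moment of the call.
- ctrl.finish_job(): hands the job in, once; it reports no verdict.
The state is a dict: "clock": time; "qpos": joint angles; "qd": joint speeds; "tau": joint torques, N m; "eef_pos": TCP position; "tool_rot": TCP orientation; "force": force on the tool from outside, world axes, zero at the start; "torque": the same for the moment, N m; "width": finger opening in mm.
Only numpy, scipy, OpenCV 4.12 (cv2) and the standard library are available. Lean on these libraries where they do the work, as an engineer would, in place of code of your own. Each camera call takes 0.05 s, during which the arm holds its last target.

TASK

A tyre lever has slipped down the narrow gap between the plywood tray unit and the small-parts cabinet, where fingers do not reach. Reach in with the hooked pick, catch the lever behind its far end and draw it right out of the gap onto the open bench, without touching it with the gripper while it is in the gap. Put the pick down on the bench, clear of the gap, and lay the lever flat in the tray, in the same compartment as the other tyre lever and alongside it, leaving everything else where it is.

Things in the scene. Friction and masses are not known exactly. Their poses are not given: they have to be found in the camera images.
- unit: Fixed unit: plywood tray housing (66 mm high, at +y) and grey steel parts cabinet (60 mm high, 217 mm wide, at -y) with a straight gap 40 mm wide between, open above and in front, floored by the bench, closed by a spacer 150 mm in. Origin: middle of the gap's mouth, bench level, in line with both fronts. x into the gap, y to the tray, z up. Boxes on top only beyond x = 125 mm, to 116 mm high.
- tray_front (a point): Middle of the finger cut-out in the tray's front panel, 36 mm above the bench, 206 mm in front of the housing; axes as the unit's. The tray is fixed out on its stop: in the unit's axes outside x = -212 to 0, y = 108 to 452 mm. Rims 48 to 53 mm, the two dividers 44 mm above the bench. The bench between tray side and cabinet front is open.
- bay_a (a point): Centre of the floor (18 mm above the bench) of the tray compartment nearest the gap: 100 mm wide in the unit's y, 200 mm long in x in the part that stands out. Holds either the other tyre lever or the socket wrench.
- bay_b (a point): The same for the middle compartment, also 100 x 200 mm. The third, farthest from the gap, holds the small things.
- lever_mid (a point): Middle, half-way up, of the trapped tyre lever: aluminium, 96 mm long, 18 wide, 8 thick (thin scoop end to 10), 40 g, flat on the bench in the gap, near end 4 to 14 mm inside the mouth. x along it to its square far end, z up. Its sides are straight and 18 mm apart from 14 mm on the scoop side of the middle to the square end; grasp it across these at the middle.
- lever_end (a point): Middle of the trapped lever's flat square end face, 48 mm from lever_mid along its x, 4 mm above the bench when it lies flat. This is its far end, deepest in the gap, behind which the hook pulls.
- mate_mid (a point): Middle, half-way up, of the other tyre lever, same shape and size, lying flat along x in bay_a or bay_b, about 30 mm to the +y side of the bay's middle, so 65 to 75 mm of the bay's width on its -y side is free. Axes as for lever_mid.
- pick_handle (a point): Middle, half-way up, of the hooked pick's dark wooden handle: flat-sided, 72 mm long, 24 wide, 30 high; grasp across the 24 mm. From its end (10 mm thick for the first 11 mm) a steel shaft 6 mm thick runs on along x at mid-height, its end bent square down as a hook. 200 mm in all, 140 g, balance 17 mm ahead of here. It lies on the handle's flat underside, hook down. x to the hook, z up.
- pick_tip (a point): Lowest point of the pick's hook (a 6 mm round pin), 161 mm ahead of pick_handle along its x and 13.5 mm below it. The hook stands 10.5 mm below the shaft's underside. With the handle's underside on the bench it ends 1.5 mm above the bench and the shaft passes 12 mm above the bench, clear over a lever lying there; the handle itself is not, it must stay in front of the lever.
- wrench_mid (a point): Steel socket wrench, 167 mm long, head 32 mm across, at most 42 mm high, in a tray compartment; point 11 mm above its underside. Leave it.
- light_mid (a point): Middle of a yellow bike light, 66 x 36 x 32 mm, in the tray. Leave it.
- clamp_mid (a point): Middle of an aluminium seat post clamp, ring 39 mm across, 14 mm high, in the tray. Leave it.
- dish_mid (a point): Middle of a white ceramic dish of bolts, 68 mm across, 22 mm high, in the tray. Leave it.
- pad_a_mid (a point): Middle of one black brake pad, 68 x 12 x 14 mm with a short stud to 26 mm, in the tray. Leave it.
- pad_b_mid (a point): Middle of the other brake pad, same size. Leave it.
- oil_mid (a point): Middle of a white oil bottle, 44 mm across, 130 mm high, standing on the bench to the right. Leave it.
- pedal_mid (a point): Middle of a black bike pedal, 90 x 80 mm, 24 mm high, on the bench to the left. Leave it.
There are look-alikes about, which are no part of the job. Leave any yellow look-alike of the part that bears pick_handle alone. What is shaped like the part that bears lever_mid but purple is not meant.

How it is judged (in metres and radians):
On the way, in this order (a step that is already met when the one before it is completed fails the run):
1. the pick's hook, behind the lever's far end, has drawn the lever along the gap (by 25 mm or more) (distance of lever_mid from where it was at the start of the episode above 0.025 m and x of lever_mid in the frame of unit below 0.04 m and distance between pick_tip and lever_end below 0.025 m and height (world z) of lever_mid below 0.012 m), for 0.05 s.
2. the lever lies on the bench in front of the gap (its middle 30 mm or more out of the mouth), not held by the gripper (x of lever_mid in the frame of unit below -0.03 m and height (world z) of lever_mid below 0.012 m and contact force between the fingers and lever below 0.1 N), for 0.2 s.
At the end, for the whole second after the job is handed in: The trapped lever rests flat in the tray compartment of the other lever (tilt under 0.2 rad, middle 16 to 29 mm above bench), within 0.4 rad of parallel to it, its middle in the part of the tray that stands out; the pick rests on the bench (handle middle below 25 mm), in front of the gap's mouth (((y of mate_mid in the frame of unit between 0.119 and 0.219 m and y of lever_mid in the frame of unit between 0.119 and 0.219 m) or (y of mate_mid in the frame of unit between 0.225 and 0.325 m and y of lever_mid in the frame of unit between 0.225 and 0.325 m)) and x of lever_mid in the frame of unit between -0.2 and 0 m and z of lever_mid in the frame of unit between 0.016 and 0.029 m and angle between the z axis of lever_mid and the z axis of unit, either way round below 0.2 rad and angle between the x axis of lever_mid and the x axis of mate_mid, either way round below 0.4 rad and linear speed of each of lever, pick below 0.02 m/s and height (world z) of pick_handle below 0.025 m and height (world z) of pick_tip below 0.045 m and x of each of pick_tip, pick_handle in the frame of unit below 0 m); the robot touches nothing.
It fails at once if the gripper touches the lever while the lever's middle is still inside the gap (x of lever_mid in the frame of unit between 0 and 0.15 m and y of lever_mid in the frame of unit between -0.02 and 0.02 m and contact force between the fingers and lever above 0.3 N).
It fails at once if the other tyre lever is moved by more than 30 mm (distance of mate_mid from where it was at the start of the episode above 0.03 m).
It fails at once if another thing (wrench, light, clamp, dish, brake pads, oil bottle, pedal) is moved by more than 25 mm (distance of any of wrench_mid, light_mid, clamp_mid, dish_mid, pad_a_mid, pad_b_mid, oil_mid, pedal_mid from where it was at the start of the episode above 0.025 m).
It also fails if it takes over 58 s, if anything falls off the work surface, if the arm or the gripper's body presses on something with over 40 N, if the wrist force passes 120 N, or if a joint passes its speed limit or range.

## Working session

There is one attempt and no reset: what is moved stays moved. The work goes in short steps, Python scripts to look and compute and a tool call to move; the robot and the scene stay as the last step left them, time stands still between calls to the robot, and variables do not carry over. Pictures are saved under pics/ and viewed, and the job is handed in when it is done.

Besides the shell and the picture viewer there is one more tool, called as a command line: name --argument value ..., lists and objects as JSON in quotes. step_arm: Moves the arm, as the interface text tells. Its arguments: {"type":"object","properties":{"deltas":{"type":"array"}},"required":["deltas"]}

```bash
mkdir -p pics
cat > h.py <<'E'
import numpy as np, cv2
from cell import ctrl
def grab(n,tag):
    ci=ctrl.camera_info(n); im,d=ctrl.get_image(n)
    cv2.imwrite(f'pics/{tag}.png',im[:,:,::-1]); np.savez(f'pics/{tag}.npz',im=im,d=d,K=ci['intrinsics'],r=ci['rvec'],t=ci['tvec'])
def load(tag):
    return np.load(f'pics/{tag}.npz')
def pt(z,u,v,h=None,dep=None):
    K=z['K'];R=cv2.Rodrigues(z['r'].astype(float).reshape(3))[0];t=z['t'].reshape(3)
    ray=np.linalg.inv(K)@np.array([u,v,1.]); c=-R.T@t; w=R.T@ray
    if h is not None: return c+w*(h-c[2])/w[2]
    dd=z['d'][int(round(v)),int(round(u))]
    return c+w*dd
def crop(tag,x0,y0,x1,y1,s,out):
    im=cv2.imread(f'pics/{tag}.png')[y0:y1,x0:x1]
    cv2.imwrite(f'pics/{out}.png',cv2.resize(im,None,fx=s,fy=s,interpolation=cv2.INTER_CUBIC))
E
python3 - <<'E'
from h import *
print(ctrl.read_state(), ctrl.finger_overhang)
for n in('scene','top','wrist'): grab(n,n+'0')
E
```

```text
{'clock': 0.0, 'qpos': array([-1.39282833,  0.62936269,  0.03846122,  1.51836435, -0.02702515,
        0.99631013, -0.0199959 ]), 'qd': array([-2.00199026e-04, -1.26126913e-03,  5.17640384e-05, -7.72107016e-04,
       -2.89692072e-04, -2.56258517e-04, -1.24646057e-03]), 'tau': array([-1.81081253e-05, -5.63404548e+01,  1.22604623e+00, -1.93447298e+01,
        1.09441139e-02,  1.04181041e-02,  2.06531001e-05]), 'eef_pos': array([156.71219035, 630.19350146, 238.37986293]), 'tool_rot': array([-3.13966666e+00,  1.65777947e-05,  2.89779958e+00]), 'force': array([ 0.54793535, -0.08051104,  0.69186784]), 'torque': array([-0.03358113,  0.00183915, -0.05499636]), 'width': 85.0304827627383} 8.0
```

View pics/scene0.png

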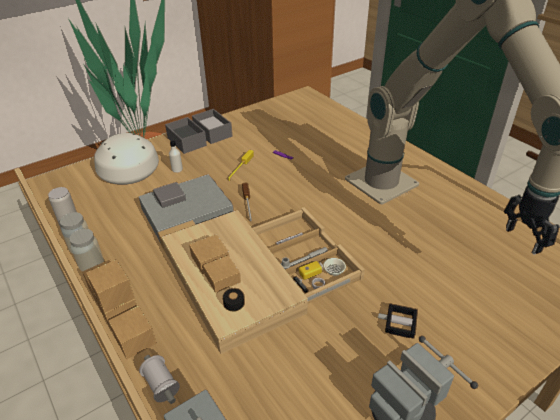

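View pics/top0.png

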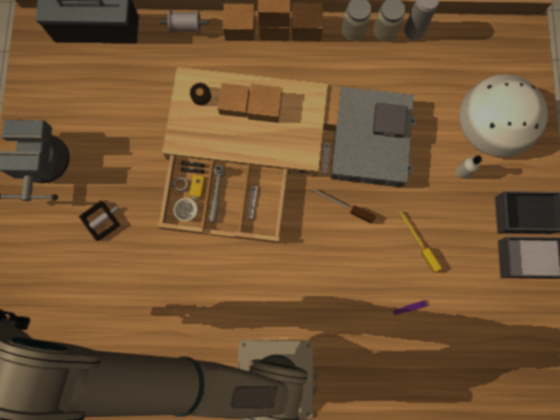

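View pics/wrist0.png

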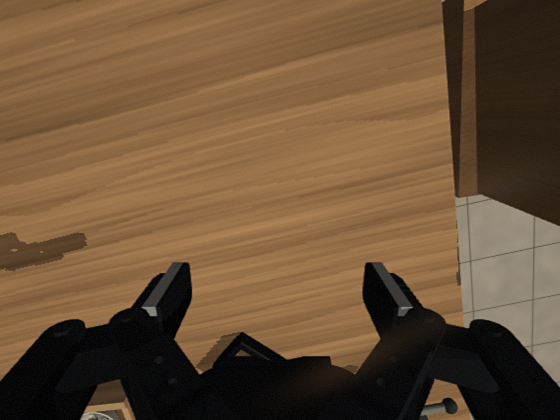

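Run:
```python
from h import *
crop('top0',150,130,450,290,2.6,'t_crop'); crop('top0',290,120,390,230,6,'t_crop2');crop('scene0',210,140,370,300,4,'s_crop')
z=load('top0')
for n,u,v in [('base',276,370),('unit',323,170),('pick h',362,214),('tray corner',160,227)]:
    print(n,pt(z,u,v),z['d'][v,u])
```

```text
base [ 54.55511601  -6.54407825 398.96982705] 1087.9938
unit [ 593.50816956 -133.42824798   14.09870849] 1573.7051
pick h [ 458.31071379 -243.79433001   33.35179973] 1528.0718
tray corner [410.20024128 330.68339686  44.40113738] 1505.6002
```

View pics/t_crop.png

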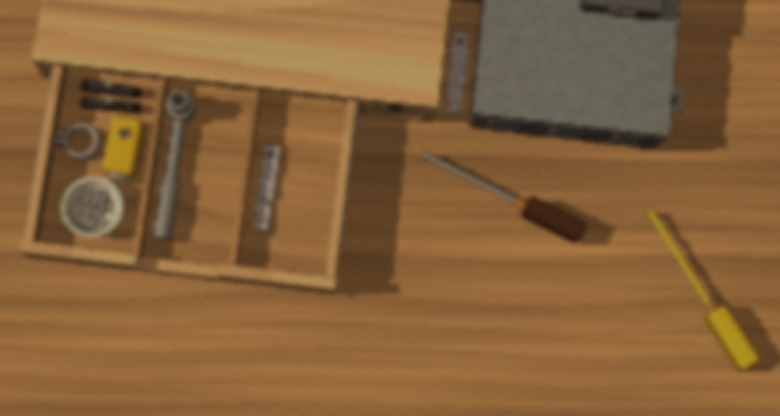

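View pics/t_crop2.png

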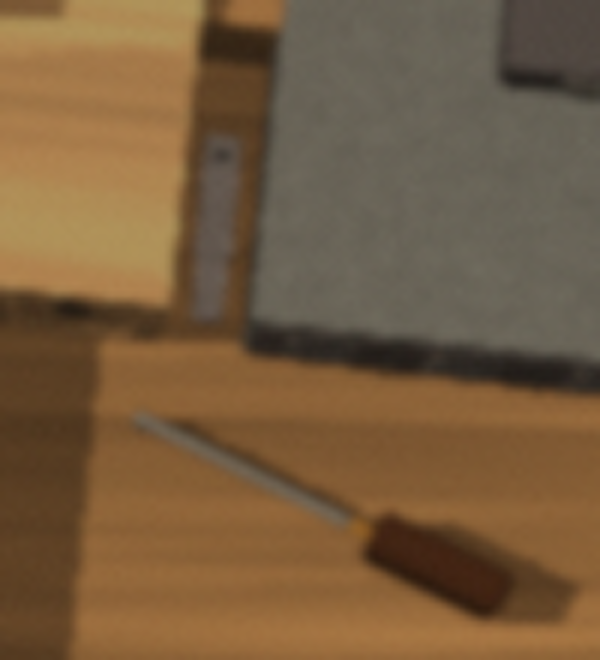

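View pics/s_crop.png

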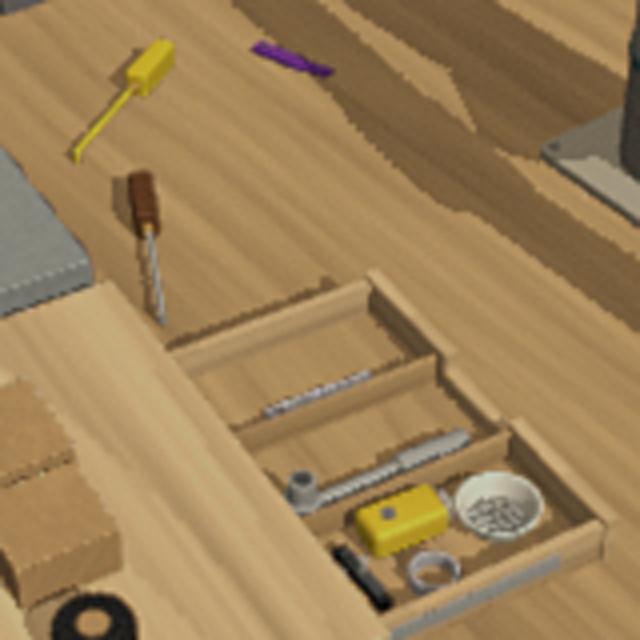

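Run:
```python
from h import *
z=load('top0')
P={}
for n,u,v,h in [('house corner',318.7,171.3,66),('cab L',331.7,174.5,60),('cab R',406,182,60),('handle mid',363.3,213.8,30),('shaft end',313.2,188.6,18),('handle far',373.5,218.3,30),
 ('lever near',324.5,173,8),('lever far',327.3,143.3,8),('mate near',150+262/2.6,130+228/2.6,26),('mate far',150+272/2.6,130+147/2.6,26),('trayfront R',150+335/2.6,130+287/2.6,50),('trayfront L',150+28/2.6,130+247/2.6,50)]:
    P[n]=pt(z,u,v,h); print(n,P[n].round(1))
f=lambda a,b:np.arctan2(*(P[b]-P[a])[[1,0]])
print('cab y-axis',f('cab R','cab L')-np.pi/2,'tray',f('trayfront R','trayfront L')-np.pi/2,'lever',f('lever near','lever far'),'mate',f('mate near','mate far'),'pick',f('handle far','shaft end'))
for a in [(-.2),0]:0
```

```text
house corner [ 574.3 -117.1   66. ]
cab L [ 567.  -154.7   60. ]
cab R [ 548.  -367.1   60. ]
handle mid [ 459.6 -248.1   30. ]
shaft end [ 535.4 -104.3   18. ]
handle far [ 446.9 -277.2   30. ]
lever near [ 586.1 -138.3    8. ]
lever far [ 678.7 -146.9    8. ]
mate near [444.3  75.7  26. ]
mate far [537.   66.9  26. ]
trayfront R [375.8  -6.2  50. ]
trayfront L [415.  327.6  50. ]
cab y-axis -0.08945556490937068 tray -0.11675244557908959 lever -0.09259648055685034 mate -0.09487449856949588 pick 1.097589670530532
```

step_arm --deltas '[[[1,31,-30,0,0,0,-0.12],[1,31,-30,0,0,0,-0.12],[1,31,-30,0,0,0,-0.12],[1,31,-30,0,0,0,-0.12],[1,31,-30,0,0,0,-0.12],[1,31,-30,0,0,0,-0.12],[1,31,-30,0,0,0,-0.12],[1,31,-30,0,0,0,-0.12],[1,31,-30,0,0,0,-0.12],[1,31,-30,0,0,0,-0.12]]]'

```text
clock: 0.98
eef_pos: [457.3, 339.5, 239.3]
tool_rot: [-3.141, -0.0, 1.692]
force: [0.9, 0.1, -0.2]
width: 85.7
```

step_arm --deltas '[[[1,3,-38,0,0,0,-0.06],[1,3,-38,0,0,0,-0.06],[1,3,-38,0,0,0,-0.06],[1,3,-38,0,0,0,-0.06],[1,3,-38,0,0,0,-0.06],[1,3,-38,0,0,0,-0.06],[1,3,-38,0,0,0,-0.06],[1,3,-38,0,0,0,-0.06],[1,3,-38,0,0,0,-0.06],[1,3,-38,0,0,0,-0.06]]]'

```text
clock: 1.82
eef_pos: [486.0, -40.6, 239.3]
tool_rot: [-3.141, -0.0, 1.095]
force: [1.6, -0.4, 0.5]
width: 85.3
```

step_arm --deltas '[[[1,-5,-38,0,0,0,0],[1,-5,-38,0,0,0,0],[1,-5,-38,0,0,0,0],[1,-5,-38,0,0,0,0],[1,-5,-38,0,0,0,0],[1,0,0,0,0,0,0]]]'

```text
clock: 2.32
eef_pos: [458.8, -238.6, 240.2]
tool_rot: [3.137, 0.006, 1.086]
force: [0.5, -1.3, 0.2]
width: 85.0
```

Run:
```python
from h import *
s=ctrl.read_state();print(s['eef_pos'],s['tool_rot'],s['clock'],s['qpos'].round(2))
for n in('top','wrist'): grab(n,n+'1')
z=load('wrist1');R=cv2.Rodrigues(z['r'])[0];print(R.round(3),-R.T@z['t'])
```

```text
[ 458.7955546  -238.56301829  240.16314686] [3.1374776  0.00583857 1.08594115] 2.3167 [ 0.04  0.49  0.56  1.9  -0.33  0.84  0.28]
[[ 0.886 -0.463  0.003]
 [-0.442 -0.843  0.307]
 [-0.14  -0.274 -0.952]] [ 496.10536616 -164.39529961  373.81269075]
```

View pics/wrist1.png

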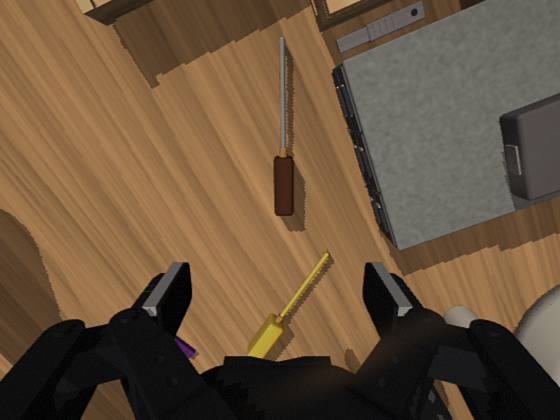

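Run:
```python
from h import *
crop('wrist1',230,20,340,240,3.5,'w1p'); crop('wrist1',300,0,440,80,5.5,'w1l')
```

```text
(no output)
```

View pics/w1p.png

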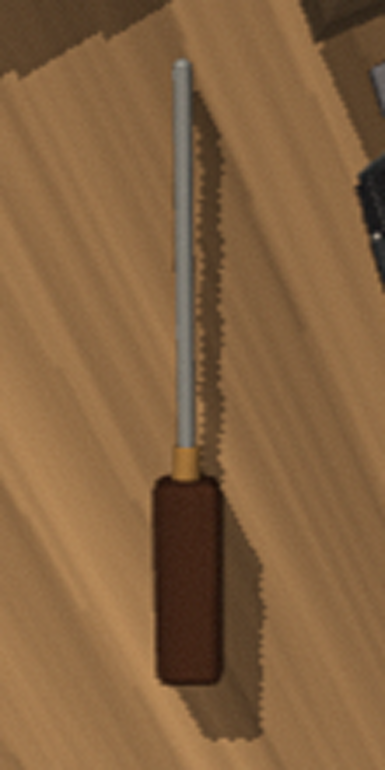

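View pics/w1l.png

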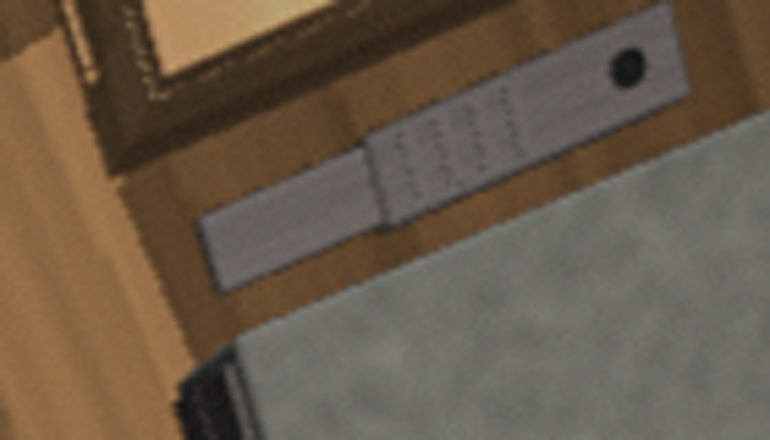

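Run:
```python
from h import *
z=load('wrist1')
P={}
for n,u,v,h in [('shaft end',282,37.7,15),('h front',283.7,156.6,30),('h back',284,215.4,30),('sq end',423.2,8.6,8),('sqA',420.9,0.2,8),('sqB',425.5,17.3,8),('scoop',338.5,46,8),('house0',320.9,31.8,0),('cabL',343.6,60.9,60),('cabR',397.5,248,60)]:
    P[n]=pt(z,u,v,h); print(n,P[n].round(1), pt(z,u,v).round(1))
f=lambda a,b:np.arctan2(*(P[b]-P[a])[[1,0]])
print('pick',f('h back','shaft end'),f('h back','h front'),np.linalg.norm(P['h back']-P['h front']),np.linalg.norm((P['h back']-P['shaft end'])[:2]),'mid',(P['h front']+P['h back'])/2)
print('lever',f('scoop','sq end'),np.linalg.norm(P['scoop']-P['sq end']),(P['scoop']+P['sq end'])/2,'cab',f('cabR','cabL')-np.pi/2,np.linalg.norm(P['cabR']-P['cabL']))
```

```text
shaft end [ 536.9 -100.8   15. ] [ 536.8 -101.    16.2]
h front [ 481.2 -212.4   30. ] [ 480.8 -213.8   19.6]
h back [ 448.7 -276.4   30. ] [ 448.7 -276.6   29.4]
sq end [ 683.7 -144.7    8. ] [ 684.  -144.6    7.5]
sqA [ 684.1 -136.2    8. ] [ 683.7 -136.2    8.6]
sqB [ 683.2 -153.5    8. ] [ 6.876e+02 -1.533e+02 -6.000e-01]
scoop [ 589.2 -135.5    8. ] [ 589.1 -135.6    8.4]
house0 [ 579.6 -112.9    0. ] [ 579.3 -113.1    1.1]
cabL [ 575.1 -153.6   60. ] [ 575.5 -153.5   58.4]
cabR [ 551.4 -363.6   60. ] [ 551.6 -364.4   58.8]
pick 1.1055526345527606 1.1014620711279117 71.82615706620285 196.5588658528185 mid [ 464.97660153 -244.40078323   30.        ]
lever -0.09647762336855278 94.97630462024772 [ 636.43508457 -140.09114914    8.        ] cab -0.11222009591908266 211.4068596738905
```

step_arm --deltas '[[[1,3,-3,-36,0.002,0.005,0.008],[1,3,-3,-36,0,0,0.008],[1,0,0,-36,0,0,0],[1,0,0,-36,0,0,0],[1,0,0,-32,0,0,0],[1,0,0,0,0,0,0],[1,0,0,0,0,0,0]]]'

```text
clock: 3.0
eef_pos: [466.7, -233.0, 62.4]
tool_rot: [-3.132, -0.0, 1.115]
force: [-0.3, -0.9, 0.4]
width: 85.1
```

Run:
```python
from h import *
s=ctrl.read_state();print(s['eef_pos'],s['tool_rot'],s['clock'],s['qpos'].round(2))
grab('wrist','wrist2')
```

```text
[ 466.66003625 -233.01288102   62.36965425] [-3.13222229e+00 -3.47441577e-04  1.11543513e+00] 3.0 [ 0.19  0.76  0.34  2.01 -0.53  0.47  0.47]
```

View pics/wrist2.png

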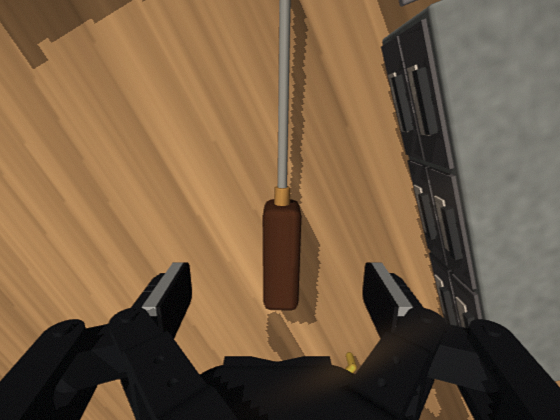

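Run:
```python
from h import *
z=load('wrist2')
crop('wrist2',240,180,330,330,5,'w2p')
A=pt(z,282.5,202,30);B=pt(z,281.5,309,30);S=pt(z,284.5,0,18)
print(A,B,np.linalg.norm(A-B),(A+B)/2,np.arctan2(*(A-B)[[1,0]]),np.arctan2(*(S-B)[[1,0]]))
```

```text
[ 482.25451183 -209.13272458   30.        ] [ 449.57036071 -275.37416533   30.        ] 73.86597463049469 [ 465.91243627 -242.25344496   30.        ] 1.1124350656389124 1.1112277247121631
```

View pics/w2p.png

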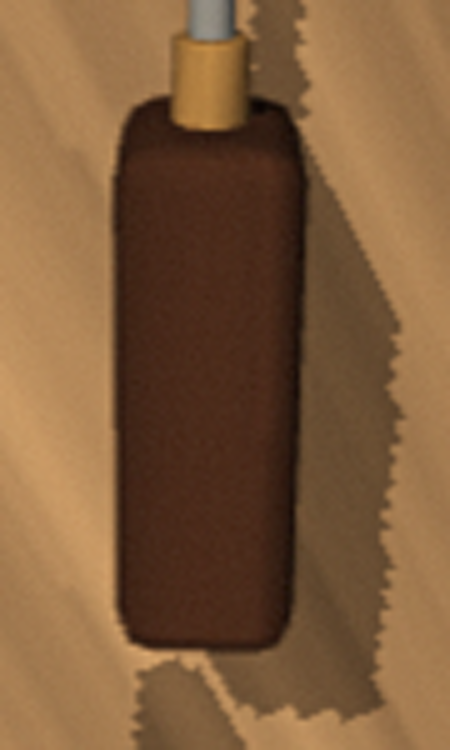

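step_arm --deltas '[[[1,-1,-6,-10,-0.009,0,0],[1,-1,-5,-10,0,0,0],[1,0,0,-15,0,0,0],[1,0,0,-14,0,0,0],[1,0,0,0,0,0,0],[1,0,0,0,0,0,0]]]'

```text
clock: 3.55
eef_pos: [465.8, -246.2, 15.2]
tool_rot: [-3.141, 0.008, 1.114]
force: [0.5, 0.1, 0.2]
width: 85.4
```

Run:
```python
from h import *
s=ctrl.read_state();print(s['eef_pos'],s['tool_rot'],s['clock'],s['force'])
```

```text
[ 465.7536372  -246.20497248   15.16625768] [-3.14111161  0.00828975  1.11372673] 3.55 [0.54550883 0.09293603 0.19986903]
```

step_arm --deltas '[[[1,0,1,-3,0,0,0],[0,0,0,0,0,0,0],[0,0,0,0,0,0,0],[0,0,0,0,0,0,0],[0,0,0,0,0,0,0],[0,0,0,0,0,0,0],[0,0,0,0,0,0,0],[0,0,0,0,0,0,0],[0,0,0,0,0,0,0],[0,0,0,0,0,0,0]]]'

```text
clock: 4.38
eef_pos: [465.5, -245.1, 11.7]
tool_rot: [-3.141, 0.008, 1.114]
force: [-0.6, 0.8, 6.1]
width: 23.0
```

Run:
```python
from h import *
for i in range(3):
    s=ctrl.read_state();print(s['eef_pos'],s['tool_rot'],s['clock'],s['force'],s['width'])
    if i==1: grab('wrist','wrist3')
```

```text
[ 465.45557342 -245.12821555   11.71446292] [-3.14074815  0.00843152  1.11368776] 4.3833 [-0.61318131  0.83888304  6.08546331] 22.98662836437846
[ 465.45557342 -245.12821555   11.71446292] [-3.14074815  0.00843152  1.11368776] 4.3833 [-0.61318131  0.83888304  6.08546331] 22.98662836437846
[ 465.45931983 -245.07087518   11.70702064] [-3.14069942  0.00838947  1.11373817] 4.4333 [-0.73134623  0.67409078  4.9309928 ] 23.146875345737907
```

View pics/wrist3.png

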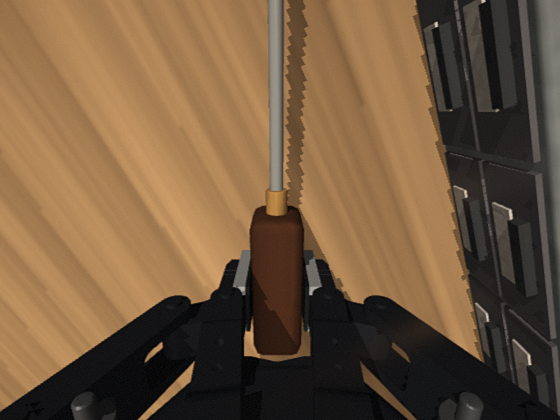

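step_arm --deltas '[[[0,0,0,10,0,0,0],[0,0,0,20,0,0,0],[0,0,0,30,0,0,0],[0,0,0,30,0,0,0]]]'

```text
clock: 4.77
eef_pos: [464.3, -244.5, 101.9]
tool_rot: [-3.137, 0.009, 1.113]
force: [0.6, -1.0, -1.4]
width: 23.1
```

step_arm --deltas '[[[0,4,12,0,0,0,-0.121],[0,4,12,0,0,0,-0.121],[0,4,12,0,0,0,-0.121],[0,4,12,0,0,0,-0.121],[0,4,12,0,0,0,-0.121],[0,4,12,0,0,0,-0.121],[0,4,12,0,0,0,-0.121],[0,4,12,0,0,0,-0.121],[0,4,12,0,0,0,-0.121],[0,4,12,0,0,0,-0.121]]]'

```text
clock: 5.6
eef_pos: [505.3, -123.9, 101.6]
tool_rot: [-3.14, 0.009, -0.102]
force: [-0.2, -0.5, -1.2]
width: 23.0
```

step_arm --deltas '[[[0,0,0,0,0,0,0],[0,0,0,0,0,0,0],[0,0,0,0,0,0,0]]]'

```text
clock: 5.85
eef_pos: [504.9, -125.7, 101.5]
tool_rot: [-3.141, 0.009, -0.094]
force: [-0.7, 0.3, -1.7]
width: 23.0
```

Run:
```python
from h import *
s=ctrl.read_state();print(s['eef_pos'],s['tool_rot'],s['clock'],s['force'],s['width'],s['qpos'].round(2))
grab('wrist','wrist4');grab('top','top4')
crop('top4',270,110,400,240,5,'t4')
```

```text
[ 504.93577888 -125.70471377  101.53239333] [-3.1409391   0.00853471 -0.09373728] 5.85 [-0.7159808   0.31384802 -1.69022956] 23.01246262773549 [-0.28  0.8   0.76  2.   -0.86  0.71 -0.64]
```

View pics/wrist4.png

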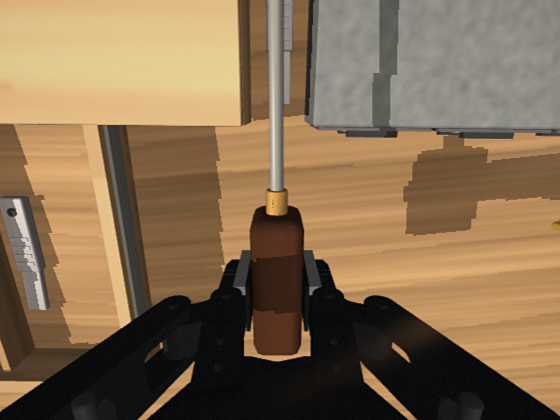

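View pics/t4.png

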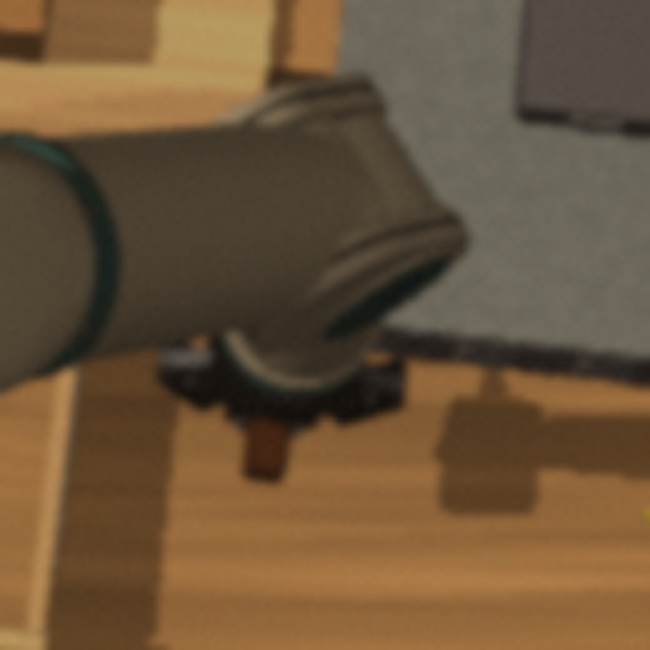

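Run:
```python
from h import *
z=load('wrist4')
crop('wrist4',220,0,340,150,5,'w4')
for n,u,v,h in [('house c',247,123,66),('cab c',311,128,60),('cab c2',305,0,60),('house2',242,0,66)]: print(n,pt(z,u,v,h),pt(z,u+ (4 if n[0]=='c' else -4),v-3))
```

```text
house c [ 578.94074227 -116.21207526   66.        ] [ 580.47063868 -112.91587527   54.33161331]
cab c [ 572.61333067 -151.62488229   60.        ] [ 573.92689673 -154.23623749   57.87438007]
cab c2 [ 635.37162267 -152.22247388   60.        ] [ 608.40657451 -143.03028579  154.13278468]
house2 [ 636.50318945 -120.98518511   66.        ] [ 606.63627525 -127.42609314  164.60568596]
```

View pics/w4.png

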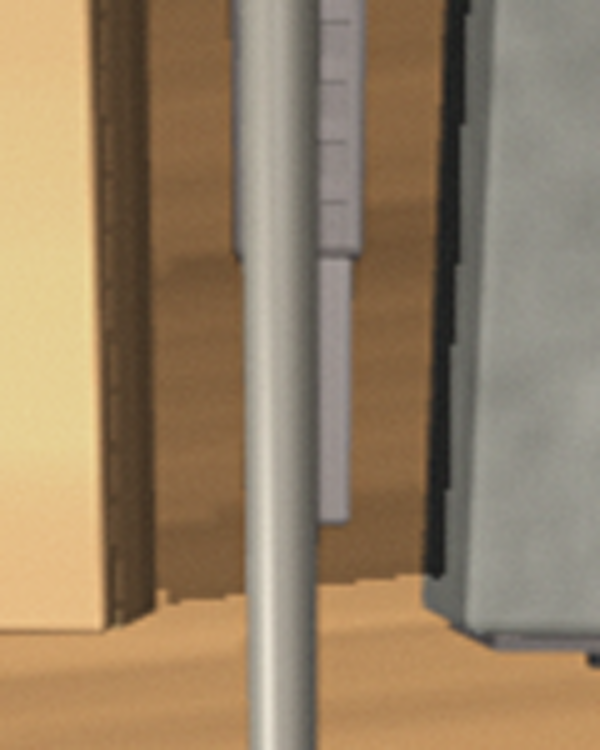

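Run:
```python
from h import *
z=load('wrist4')
Q=[('houseTop',241,126,66),('house bot',251,120.5,0),('cab bot',306,116,0),('cabtop',318,128,60),('scoopR',290,104,6),('shR',292,51.6,8),('shL',266.8,51.6,8),('mateA',12,198,26),('mateB',40,309,26)]
for n,u,v,h in Q: print(n,pt(z,u,v,h).round(1))
# shaft line at z: TCP z 101.5, handle mid z ~ 101.5-12+15 -> shaft top
S1=pt(z,271,0,107.5);S2=pt(z,277,190,107.5);print('shaft',S1,S2,np.arctan2(*(S1-S2)[[1,0]]))
```

```text
houseTop [ 577.7 -112.7   66. ]
house bot [ 578.4 -112.8    0. ]
cab bot [ 577.8 -154.6    0. ]
cabtop [ 572.2 -155.6   60. ]
scoopR [ 587.4 -143.     6. ]
shR [ 621.1 -147.     8. ]
shL [ 622.7 -129.8    8. ]
mateA [541.2  66.3  26. ]
mateB [445.3  78.7  26. ]
shaft [ 622.6815976  -134.63693985  107.5       ] [ 550.56539828 -130.09584928  107.5       ] -0.06288604898108092
```

Run:
```python
from h import *
z=load('wrist4')
S1=pt(z,275.6,0,107.5);S2=pt(z,277,190,107.5);print('shaft',S1,S2,np.arctan2(*(S1-S2)[[1,0]]))
```

```text
shaft [ 622.52272112 -136.3227779   107.5       ] [ 550.56539828 -130.09584928  107.5       ] -0.0863213677826516
```

step_arm --deltas '[[[0,0,-1,-20,0,0,-0.01],[0,0,0,-20,0,0,0],[0,0,0,-20,0,0,0],[0,0,0,-14,0,0,0],[0,0,0,0,0,0,0],[0,0,0,0,0,0,0]]]'

```text
clock: 6.45
eef_pos: [504.7, -126.9, 27.3]
tool_rot: [-3.14, 0.009, -0.107]
force: [-0.4, -0.3, -0.9]
width: 23.0
```

Run:
```python
from h import *
s=ctrl.read_state();print(s['eef_pos'],s['tool_rot'],s['clock'],s['force'],s['width'],s['qpos'].round(2))
grab('wrist','wrist5');grab('scene','scene5');crop('scene5',180,150,320,260,5,'s5')
```

```text
[ 504.73647649 -126.88711809   27.25487916] [-3.14016068  0.00942454 -0.10720942] 6.45 [-0.37116059 -0.25197875 -0.87735488] 23.022179072028855 [-0.19  0.9   0.62  2.03 -1.    0.57 -0.53]
```

View pics/wrist5.png

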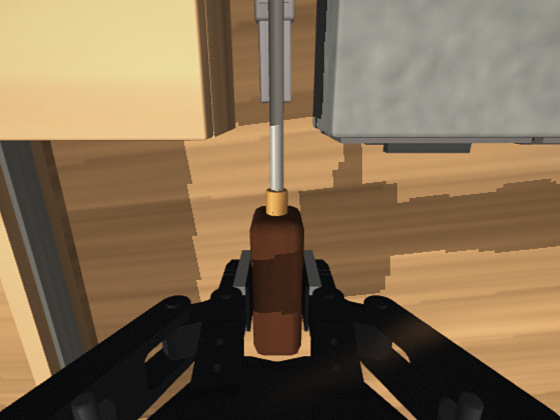

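View pics/s5.png

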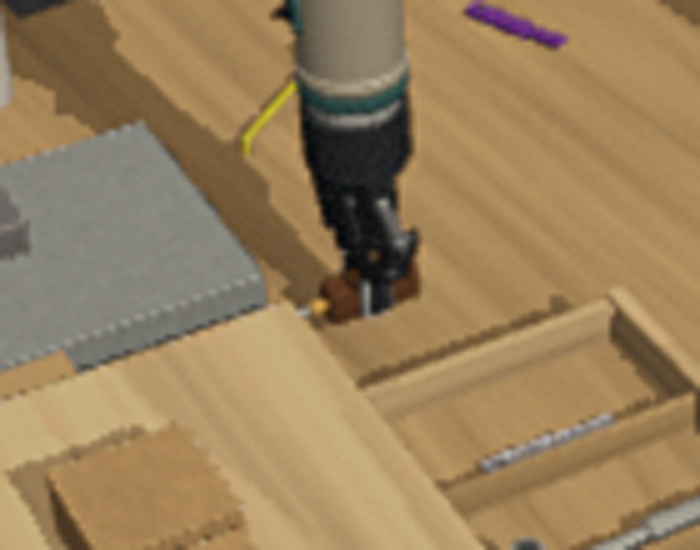

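step_arm --deltas '[[[0,10,-1,0,0,0,0],[0,10,-1,0,0,0,0],[0,10,-1,0,0,0,0],[0,0,0,-5,0,0,0],[0,0,0,-5,0,0,0],[0,0,0,-3,0,0,0],[0,0,0,0,0,0,0],[0,0,0,0,0,0,0]]]'

```text
clock: 7.22
eef_pos: [534.4, -128.9, 14.1]
tool_rot: [-3.14, 0.01, -0.107]
force: [0.9, -0.2, -1.5]
width: 22.9
```

Run:
```python
from h import *
s=ctrl.read_state();print(s['eef_pos'],s['tool_rot'],s['clock'],s['force'],s['width'],s['torque'])
grab('wrist','wrist6');grab('top','top6')
```

```text
[ 534.40693438 -128.89531997   14.1125816 ] [-3.13990565  0.00966981 -0.10683214] 7.2167 [ 0.86044132 -0.2143664  -1.45626672] 22.91126457410021 [-0.03763082 -0.03244368  0.06812805]
```

View pics/wrist6.png

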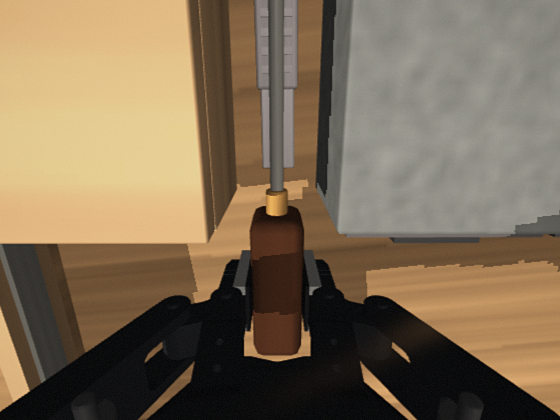

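step_arm --deltas '[[[0,-4,0.4,0,0,0,0],[0,-4,0.4,0,0,0,0],[0,-5,0.5,0,0,0,0],[0,-6,0.6,0,0,0,0],[0,-6,0.6,0,0,0,0],[0,-6,0.6,0,0,0,0],[0,-6,0.6,0,0,0,0],[0,-6,0.6,0,0,0,0],[0,-6,0.6,0,0,0,0],[0,-5,0.5,0,0,0,0]]]'

```text
clock: 8.15
eef_pos: [480.5, -123.5, 14.4]
tool_rot: [-3.14, 0.009, -0.106]
force: [0.2, -0.4, -1.8]
width: 23.0
```

Run:
```python
from h import *
s=ctrl.read_state();print(s['eef_pos'],s['tool_rot'],s['clock'],s['force'],s['width'],s['torque'])
grab('wrist','wrist7')
```

```text
[ 480.51938632 -123.50189765   14.36921722] [-3.1401536   0.00870228 -0.10647505] 8.15 [ 0.18765824 -0.41160047 -1.79349684] 23.023254737874453 [-0.01611079 -0.11709234 -0.04535487]
```

View pics/wrist7.png

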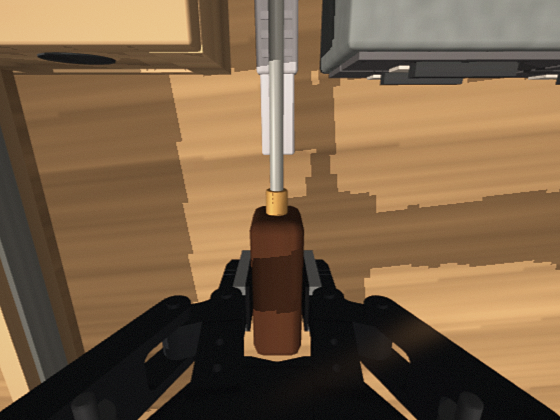

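step_arm --deltas '[[[0,-5,0.5,0,0,0,0],[0,-6,0.6,0,0,0,0],[0,-6,0.6,0,0,0,0],[0,-6,0.6,0,0,0,0],[0,-6,0.6,0,0,0,0],[0,-6,0.6,0,0,0,0],[0,-6,0.6,0,0,0,0],[0,-6,0.6,0,0,0,0],[0,-6,0.6,0,0,0,0],[0,-6,0.6,0,0,0,0]]]'

```text
clock: 9.03
eef_pos: [421.7, -117.7, 14.4]
tool_rot: [-3.14, 0.008, -0.106]
force: [0.7, -1.3, -2.3]
width: 23.3
```

step_arm --deltas '[[[0,-6,0.6,0,0,0,0],[0,-5,0.5,0,0,0,0],[0,-4,0.4,0,0,0,0],[0,-2,0.2,0,0,0,0],[0,0,0,0,0,0,0]]]'

```text
clock: 9.45
eef_pos: [407.6, -116.9, 17.1]
tool_rot: [-3.14, 0.013, -0.107]
force: [-0.2, -0.3, -2.3]
width: 23.1
```

Run:
```python
from h import *
s=ctrl.read_state();print(s['eef_pos'],s['tool_rot'],s['clock'],s['force'],s['width'],s['qpos'].round(2))
grab('wrist','wrist8')
```

```text
[ 407.6355997  -116.85714101   17.09065938] [-3.1397802   0.01344221 -0.10674736] 9.45 [-0.15105877 -0.27768678 -2.33351761] 23.14204082565925 [ 0.02  0.79  0.29  2.28 -1.1   0.23 -0.36]
```

View pics/wrist8.png

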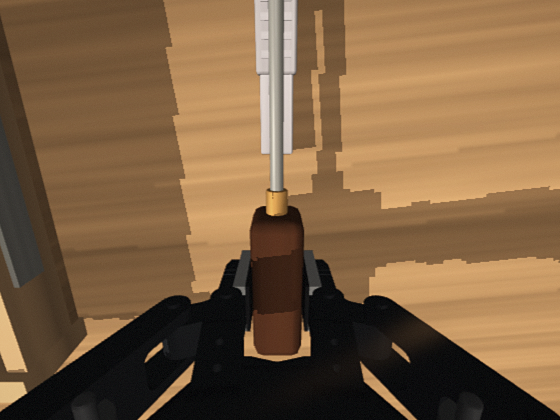

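step_arm --deltas '[[[0,2,0,6,0,0,0],[0,1,0,15,0,0,0],[0,0,0,20,0,0,0],[0,0,0,20,0,0,0],[0,0,-17,0,0,0,0.04],[0,0,-17,0,0,0,0.04],[0,0,-17,0,0,0,0.04],[0,0,-17,0,0,0,0.04],[0,0,-17,0,0,0,0.04],[0,0,-17,0,0,0,0.04]]]'

```text
clock: 10.33
eef_pos: [410.9, -219.3, 77.9]
tool_rot: [-3.14, 0.014, 0.136]
force: [0.3, -0.3, -1.7]
width: 22.9
```

Run:
```python
from h import *
s=ctrl.read_state();print(s['eef_pos'],s['tool_rot'],s['clock'],s['force'],s['width'],s['qpos'].round(2))
```

```text
[ 410.91571922 -219.32321446   77.93080499] [-3.13964694  0.01359845  0.13625577] 10.3333 [ 0.25500837 -0.32464587 -1.73223063] 22.895266541937126 [ 0.09  0.72  0.5   2.15 -0.77  0.47 -0.23]
```

step_arm --deltas '[[[0,-5,-12,0,0,-0.005,0.03],[0,-5,-12,0,0,0,0.03],[0,-5,-12,-10,0,0,0],[0,0,0,-20,0,0,0],[0,0,0,-20,0,0,0],[0,0,0,-10,0,0,0],[0,0,0,-4,0,0,0],[0,0,0,0,0,0,0]]]'

```text
clock: 11.0
eef_pos: [395.3, -254.5, 13.1]
tool_rot: [-3.139, 0.01, 0.194]
force: [-0.7, -0.0, -0.9]
width: 23.1
```

Run:
```python
from h import *
s=ctrl.read_state();print(s['eef_pos'],s['tool_rot'],s['clock'],s['force'],s['width'],s['qpos'].round(2))
```

```text
[ 395.28766431 -254.46240444   13.14690042] [-3.13908814  0.00990339  0.19353616] 11.0 [-0.66466543 -0.00766203 -0.87473639] 23.099440422707342 [ 0.3   0.82  0.31  2.16 -0.86  0.3  -0.02]
```

step_arm --deltas '[[[0,0,0,-1.3,0,0,0],[0,0,0,0,0,0,0],[1,0,0,0,0,0,0],[1,0,0,0,0,0,0],[1,0,0,0,0,0,0],[1,0,0,0,0,0,0],[1,0,0,0,0,0,0],[1,0,0,0,0,0,0]]]'

```text
clock: 11.67
eef_pos: [395.8, -254.7, 12.8]
tool_rot: [-3.14, 0.009, 0.194]
force: [-0.6, -0.4, 1.0]
width: 85.3
```

step_arm --deltas '[[[1,0,0,10,0,0,0],[1,0,0,30,0,0,0],[1,0,0,35,0,0,0],[1,10,10,30,0,0,-0.03],[1,12,15,30,0,0,-0.03],[1,12,15,10,0,0,-0.03],[1,12,15,0,0,0,-0.03],[1,12,15,0,0,0,-0.03],[1,10,10,0,0,0,-0.03],[1,0,0,0,0,0,-0.03]]]'

```text
clock: 12.5
eef_pos: [465.8, -171.6, 157.3]
tool_rot: [-3.138, 0.008, -0.012]
force: [0.0, -0.2, 1.3]
width: 85.5
```

Run:
```python
from h import *
s=ctrl.read_state();print(s['eef_pos'],s['tool_rot'],s['clock'],s['force'],s['width'],s['qpos'].round(2))
grab('wrist','wrist9');grab('top','top9');crop('top9',150,130,450,290,2.6,'t9')
```

```text
[ 465.79670484 -171.56728255  157.33779869] [-3.13842167  0.00793295 -0.0124524 ] 12.5 [ 0.02717563 -0.18512053  1.31622961] 85.52075021891781 [-0.19  0.66  0.75  2.03 -0.67  0.73 -0.59]
```

View pics/wrist9.png

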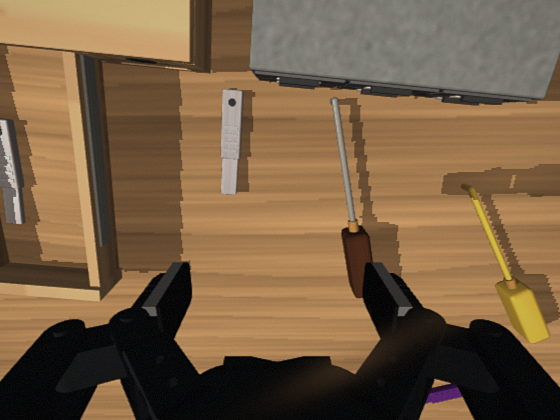

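View pics/t9.png

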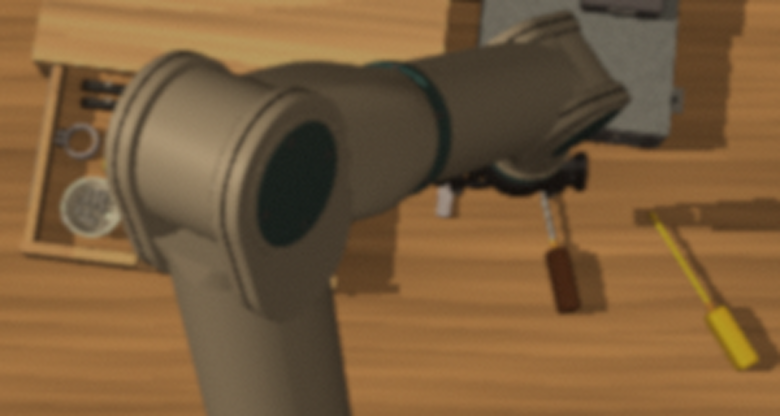

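Run:
```python
from h import *
crop('wrist9',200,70,270,210,5,'w9a');crop('wrist9',0,30,130,310,2.8,'w9b')
z=load('wrist9');A=pt(z,232.5,89,8);B=pt(z,229,193,8)
print(A,B,(A+B)/2,np.arctan2(*(A-B)[[1,0]]),np.linalg.norm(A-B))
for n,u,v,h in [('rim in',87,252,50),('rim out',101,290,50),('tip',336,100,15),('hb',360,296,30),('mate far',6,121,26),('mate near',16,222,26)]: print(n,pt(z,u,v,h).round(1),pt(z,u,v).round(1))
```

```text
[ 563.59969374 -133.03448207    8.        ] [ 468.10915413 -123.95007166    8.        ] [ 515.85442393 -128.49227687    8.        ] -0.09484868494816209 95.92168507131593
rim in [4.26e+02 1.00e-01 5.00e+01] [424.4   2.5  46.7]
rim out [386.4  -4.7  50. ] [385.4  -3.6  48.4]
tip [ 553.1 -224.    15. ] [ 553.  -223.5   17.8]
hb [ 363.4 -255.1   30. ] [ 362.6 -255.5   28.8]
mate far [539.3  60.8  26. ] [539.3  60.9  25.8]
mate near [446.6  78.7  26. ] [447.1  77.5  27.4]
```

View pics/w9a.png

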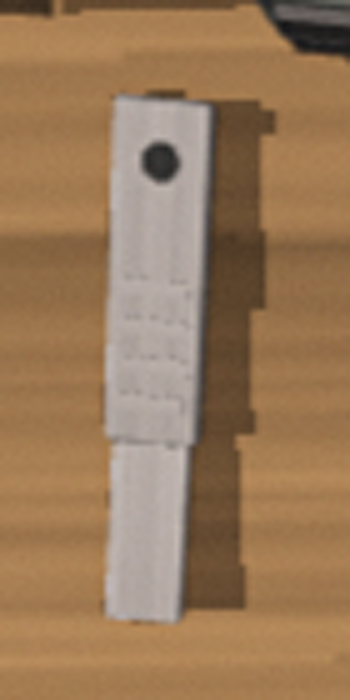

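View pics/w9b.png

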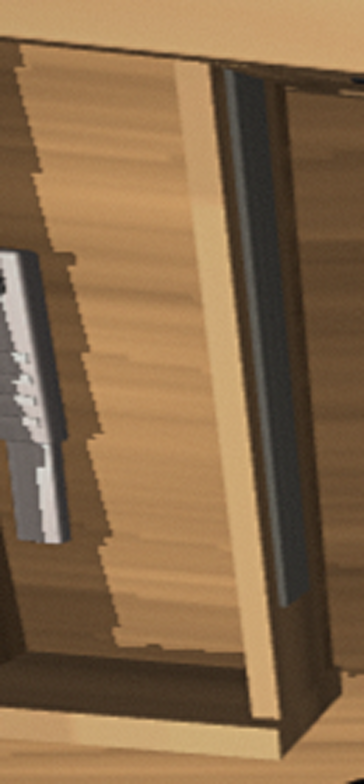

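step_arm --deltas '[[[1,13,11,-20,-0.003,-0.008,-0.03],[1,13,11,-25,0,0,-0.03],[1,13,11,-25,0,0,-0.025],[1,13,10,-25,0,0,0],[1,0,0,-15,0,0,0],[1,0,0,0,0,0,0],[1,0,0,0,0,0,0]]]'

```text
clock: 13.18
eef_pos: [514.1, -133.3, 47.4]
tool_rot: [3.139, 0.003, -0.103]
force: [-0.2, -0.6, 0.3]
width: 85.5
```

Run:
```python
from h import *
s=ctrl.read_state();print(s['eef_pos'],s['tool_rot'],s['clock'],s['force'],s['width'],s['qpos'].round(2))
grab('wrist','wrist10')
```

```text
[ 514.11771405 -133.27436743   47.40670653] [ 3.13938237e+00  2.79473411e-03 -1.03349579e-01] 13.1833 [-0.23343561 -0.62794978  0.31639767] 85.52782762926455 [-0.17  0.85  0.6   2.   -0.89  0.57 -0.62]
```

View pics/wrist10.png

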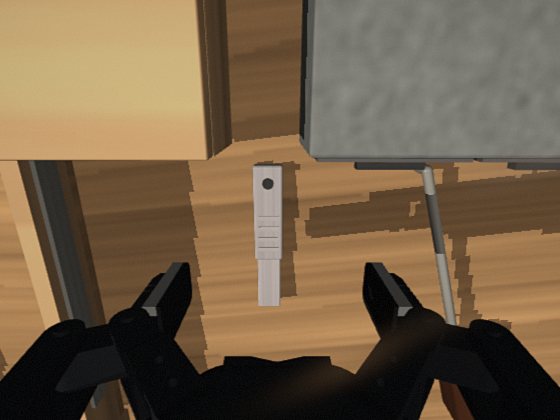

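Run:
```python
from h import *
z=load('wrist10');A=pt(z,267.5,165,8);B=pt(z,269.5,304.5,8)
print(A,B,(A+B)/2,np.arctan2(*(A-B)[[1,0]]),np.linalg.norm(A-B))
```

```text
[ 563.56453237 -132.99691733    8.        ] [ 467.93279635 -123.53599313    8.        ] [ 515.74866436 -128.26645523    8.        ] -0.09860992753170052 96.0985848998722
```

Consistent. Target TCP (518, -128.5, 10): shift (+4, +5, −37).

step_arm --deltas '[[[1,2,3,-10,0,0,0.005],[1,2,2,-12,0,0,0],[1,0,0,-10,0,0,0],[1,0,0,-5,0,0,0],[1,0,0,0,0,0,0],[1,0,0,0,0,0,0]]]'

```text
clock: 13.73
eef_pos: [519.3, -126.8, 10.2]
tool_rot: [3.14, 0.002, -0.097]
force: [-0.6, -0.5, -0.2]
width: 85.1
```

Run:
```python
from h import *
s=ctrl.read_state();print(s['eef_pos'],s['tool_rot'],s['clock'],s['force'],s['width'],s['qpos'].round(2))
```

```text
[ 519.25761184 -126.76900654   10.24675441] [ 3.14040518e+00  1.55490408e-03 -9.65877575e-02] 13.7333 [-0.57954968 -0.54547838 -0.17474697] 85.12819144707709 [-0.15  0.91  0.53  2.   -0.95  0.5  -0.58]
```

step_arm --deltas '[[[1,-1,-1.5,0,0,0,0],[0,0,0,0,0,0,0],[0,0,0,0,0,0,0],[0,0,0,0,0,0,0],[0,0,0,0,0,0,0],[0,0,0,0,0,0,0],[0,0,0,0,0,0,0],[0,0,0,0,0,0,0],[0,0,0,0,0,0,0],[0,0,0,0,0,0,0]]]'

```text
clock: 14.57
eef_pos: [518.8, -128.1, 11.0]
tool_rot: [3.141, 0.0, -0.096]
force: [-1.4, 0.8, 5.4]
width: 15.8
```

Run:
```python
from h import *
s=ctrl.read_state();print(s['eef_pos'],s['tool_rot'],s['clock'],s['force'],s['width'],s['qpos'].round(2))
```

```text
[ 518.77208283 -128.06703656   10.98666576] [ 3.14065084e+00  2.98500277e-04 -9.62598972e-02] 14.5667 [-1.41786878  0.82559343  5.40593212] 15.81470521376762 [-0.14  0.91  0.53  2.   -0.95  0.5  -0.58]
```

step_arm --deltas '[[[0,0,0,10,0,0,0],[0,0,0,20,0,0,0],[0,0,0,30,0,0,0],[0,0,0,30,0,0,0],[0,0,0,10,0,0,0],[0,0,0,0,0,0,0]]]'

```text
clock: 15.07
eef_pos: [520.3, -128.8, 113.2]
tool_rot: [3.139, -0.004, -0.096]
force: [0.3, -0.8, -0.3]
width: 15.2
```

Run:
```python
from h import *
s=ctrl.read_state();print(s['eef_pos'],s['tool_rot'],s['clock'],s['force'],s['width'],s['qpos'].round(2))
grab('wrist','wrist11');grab('scene','scene11');crop('scene11',200,120,360,260,5,'s11')
```

```text
[ 520.27504412 -128.75252193  113.23534623] [ 3.13944465 -0.00426698 -0.0960618 ] 15.0667 [ 0.34614481 -0.79478122 -0.34477341] 15.227314799254852 [-0.26  0.77  0.71  1.97 -0.78  0.7  -0.72]
```

View pics/wrist11.png

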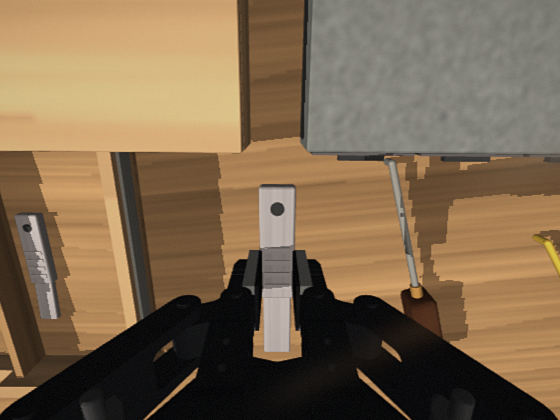

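View pics/s11.png

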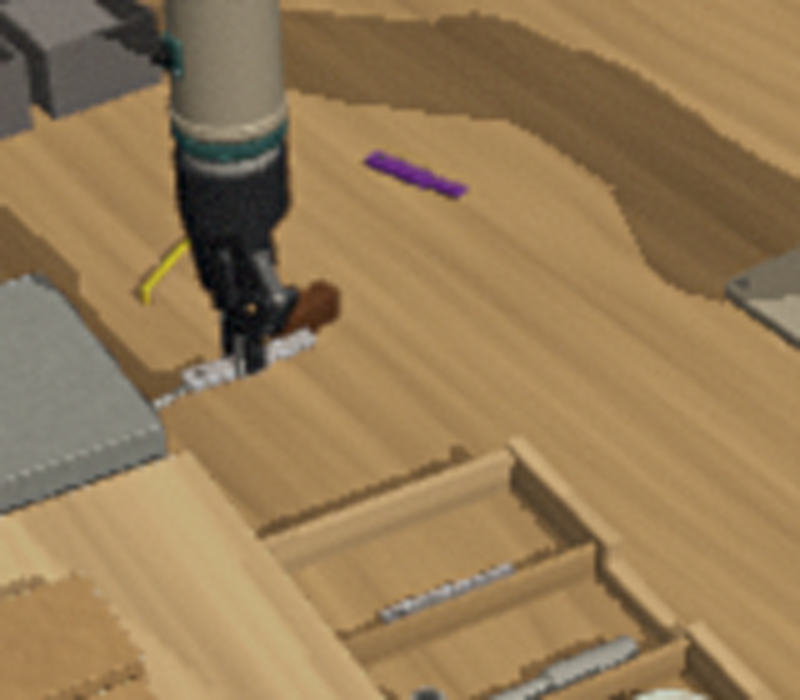

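step_arm --deltas '[[[0,-2,10,0,0,0.004,0],[0,-4,20,0,0,0,0],[0,-4,22,0,0,0,0],[0,-4,22,0,0,0,0],[0,-4,22,0,0,0,0],[0,-4,22,0,0,0,0],[0,-4,22,0,0,0,0],[0,-3,18,0,0,0,0],[0,0,0,0,0,0,0],[0,0,0,0,0,0,0]]]'

```text
clock: 16.0
eef_pos: [488.4, 31.6, 109.3]
tool_rot: [3.14, 0.008, -0.093]
force: [0.5, 0.1, -0.8]
width: 15.3
```

Run:
```python
from h import *
s=ctrl.read_state();print(s['eef_pos'],s['tool_rot'],s['clock'],s['force'],s['width'],s['qpos'].round(2))
grab('wrist','wrist12')
```

```text
[488.35912184  31.55323282 109.30551548] [ 3.139742    0.00772013 -0.09329139] 16.0 [ 0.45548906  0.10417505 -0.83605648] 15.344302780824727 [-0.59  0.74  0.73  2.08 -0.83  0.65 -0.95]
```

View pics/wrist12.png

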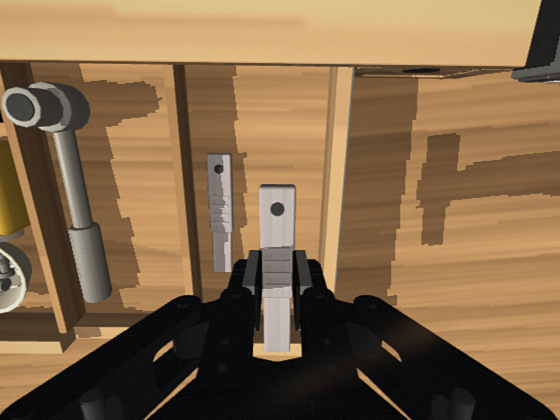

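Run:
```python
from h import *
z=load('wrist12')
o=np.array([577.6,-133.3]);a=-.098
ux=np.array([np.cos(a),np.sin(a)]);uy=np.array([-np.sin(a),np.cos(a)])
for n,u,v,h in [('mateSq mid',219.5,154.5,26),('mate scoop mid',222.5,272,26),('mate R',232.5,156,26),('mate Rs',234,228,26),('wall in top',335,66,50),('wall in low',323,250,50),('wall in top2',329,165,50),('div R',188,200,44),('lev sq',277.5,185,108),('lev scoop',277,352,108)]:
    p=pt(z,u,v,h);d=p[:2]-o;print(n,p.round(1),'unit',(d@ux).round(1),(d@uy).round(1))
d=ctrl.read_state()['eef_pos'][:2]-o;print('tcp unit',d@ux,d@uy)
```

```text
mateSq mid [540.9  68.3  26. ] unit -56.2 197.0
mate scoop mid [445.   80.6  26. ] unit -152.9 199.9
mate R [539.   59.1  26. ] unit -57.3 187.6
mate Rs [482.9  65.7  26. ] unit -113.7 188.8
wall in top [589.  -12.6  50. ] unit -0.4 121.3
wall in low [ 4.695e+02 -1.000e-01  5.000e+01] unit -120.7 122.0
wall in top2 [530.4  -6.7  50. ] unit -59.3 121.3
div R [513.9  91.4  44. ] unit -85.4 217.4
lev sq [534.4  26.9 108. ] unit -58.6 155.2
lev scoop [437.3  36.2 108. ] unit -156.2 154.9
tcp unit -104.2963623142652 153.97841046548817
```

step_arm --deltas '[[[0,0,0,-15,0,-0.007,0],[0,0,0,-20,0,0,0],[0,0,0,-15,0,0,0],[0,0,0,-12,0,0,0],[0,0,0,-8,0,0,0],[0,0,0,0,0,0,0],[0,0,0,0,0,0,0]]]'

```text
clock: 16.63
eef_pos: [489.5, 28.9, 40.4]
tool_rot: [3.14, -0.002, -0.098]
force: [-0.5, 0.8, -0.1]
width: 15.6
```

Run:
```python
from h import *
s=ctrl.read_state();print(s['eef_pos'],s['tool_rot'],s['clock'],s['force'],s['width'],s['qpos'].round(2))
grab('wrist','wrist13');grab('scene','scene13');crop('scene13',240,190,370,310,5,'s13')
```

```text
[489.5398392   28.91452467  40.44038124] [ 3.14013200e+00 -1.69239609e-03 -9.78365410e-02] 16.6333 [-0.54072918  0.75073902 -0.14673413] 15.599626508921855 [-0.48  0.83  0.56  2.11 -0.99  0.48 -0.81]
```

View pics/wrist13.png

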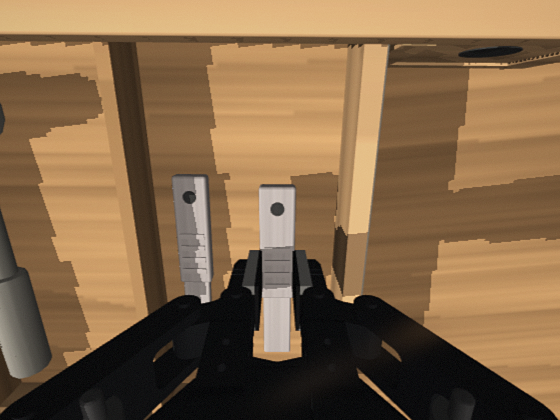

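View pics/s13.png

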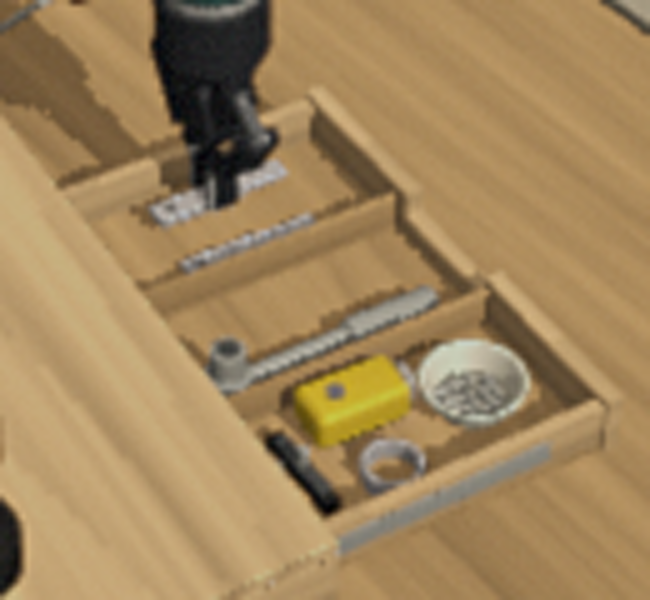

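Only pitched in well between wall and mate. Lower the last ~10.5 mm.

step_arm --deltas '[[[0,0,2,-5,0,0,0],[0,0,0,-4,0,0,0],[0,0,0,-1.5,0,0,0],[0,0,0,0,0,0,0],[0,0,0,0,0,0,0]]]'

```text
clock: 17.15
eef_pos: [489.6, 31.9, 30.1]
tool_rot: [3.141, -0.002, -0.096]
force: [-0.4, 0.7, -0.1]
width: 15.4
```

Run:
```python
from h import *
s=ctrl.read_state();print(s['eef_pos'],s['tool_rot'],s['clock'],s['force'],s['width'],s['qpos'].round(2))
```

```text
[489.60927879  31.89003048  30.09891141] [ 3.14068875e+00 -2.20240113e-03 -9.62496128e-02] 17.15 [-0.3982724   0.66226551 -0.07195724] 15.372680005149665 [-0.46  0.84  0.53  2.12 -1.01  0.46 -0.8 ]
```

step_arm --deltas '[[[0,0,-0.5,-1.5,0,0,0],[0,0,0,0,0,0,0],[0.32,0,0,0,0,0,0],[0.32,0,0,0,0,0,0],[0.32,0,0,0,0,0,0],[0.32,0,0,0,0,0,0]]]'

```text
clock: 17.65
eef_pos: [489.7, 31.3, 28.6]
tool_rot: [3.141, -0.002, -0.096]
force: [-0.2, -0.2, 0.3]
width: 27.5
```

step_arm --deltas '[[[0.32,0,0,5,0,0,0],[0.32,0,0,10,0,0,0],[0.32,0,0,25,0,0,0],[0.32,0,0,35,0,0,0],[0.32,0,0,35,0,0,0],[0.32,0,0,35,0,0,0],[0.32,0,0,0,0,0,0]]]'

```text
clock: 18.23
eef_pos: [492.9, 30.4, 179.2]
tool_rot: [-3.141, -0.012, -0.097]
force: [1.2, -0.4, -0.4]
width: 27.3
```

Run:
```python
from h import *
s=ctrl.read_state();print(s['eef_pos'],s['tool_rot'],s['clock'],s['force'],s['width'],s['qpos'].round(2))
grab('wrist','wrist14');grab('scene','scene14');crop('scene14',180,140,370,310,4,'s14')
```

```text
[492.89126339  30.39043073 179.15446765] [-3.14142959 -0.01169767 -0.09689975] 18.2333 [ 1.2266416  -0.36213566 -0.40625422] 27.336894833120805 [-0.67  0.64  0.85  2.03 -0.7   0.77 -1.06]
```

View pics/wrist14.png

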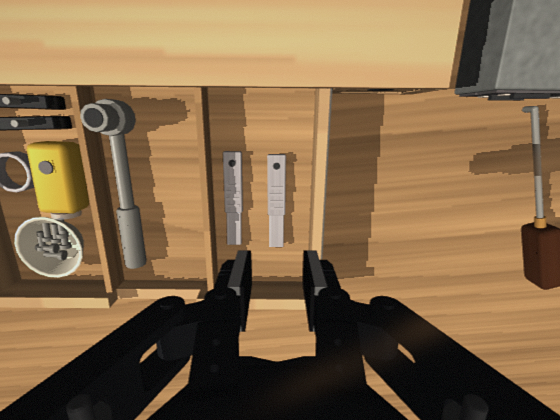

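View pics/s14.png

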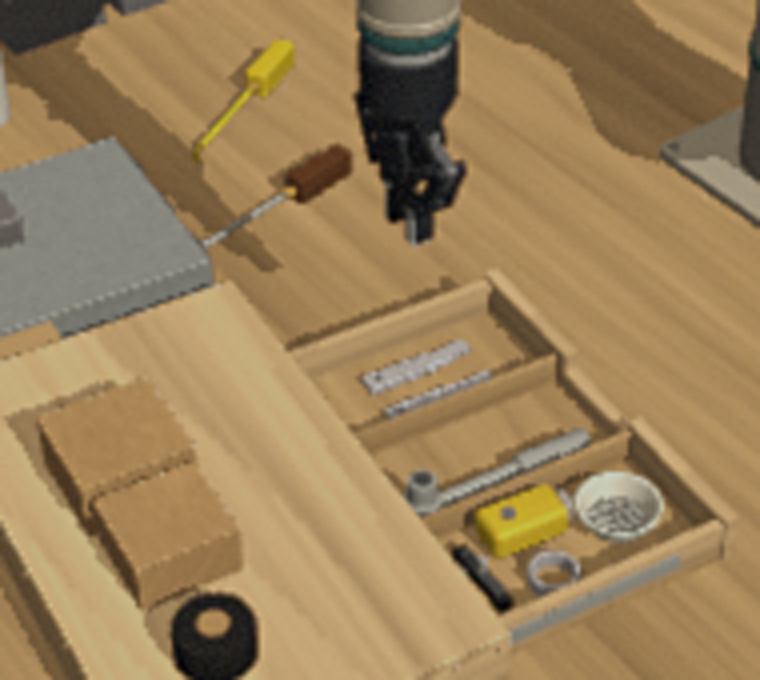

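Run:
```python
from h import *
z=load('wrist14')
o=np.array([577.6,-133.3]);a=-.098
ux=np.array([np.cos(a),np.sin(a)]);uy=np.array([-np.sin(a),np.cos(a)])
for n,u,v in [('sq',277,158),('mid',277,200),('scoop',276,242),('mate sq',233,156),('mate scoop',234,241),('pick hook',530,109),('handle',543,255)]:
    p=pt(z,u,v);d=p[:2]-o;print(n,p.round(1),'unit',(d@ux).round(1),(d@uy).round(1))
s=ctrl.read_state();print(np.abs(s['qd']).max(),s['clock'])
ctrl.finish_job()
```

```text
sq [531.1  26.6  25. ] unit -61.9 154.5
mid [489.6  30.6  26.8] unit -103.6 154.5
scoop [444.3  36.   27.3] unit -149.2 155.5
mate sq [537.2  68.7  25.3] unit -60.0 197.1
mate scoop [449.3  79.9  26.4] unit -148.5 199.6
pick hook [ 552.7 -220.1   13.2] unit -16.3 -88.9
handle [ 402.6 -243.9   28.2] unit -163.3 -127.2
0.04533535162314648 18.3333
the job is handed in; nothing more can be done
```

The trapped lever is out of the gap and lying flat in the tray next to the other tyre lever. I handed the job in at 18.3 s. It reports no verdict, so the figures below are from my own last images.

**What I did:** I gripped the wooden-handled pick, lowered its hook behind the lever's square end and drew the lever about 120 mm out onto the open bench. I laid the pick down beside the cabinet front. Then I gripped the lever across its middle and put it in the compartment nearest the gap.

**Last checks, in the unit's axes:**
- **Lever:** its middle is at about x = -104, y = 154.5 mm. The top surface reads 25 to 27 mm above the bench along its length, so it is flat, and it is within a few hundredths of a radian of parallel to the other lever.
- **Other lever:** it is at y ≈ 198 mm, where it was within measuring error.
- **Pick:** it lies flat on the bench with its hook about 16 mm in front of the mouth line.
- **Other tray contents:** they look unmoved. I did not re-measure the pedal or oil bottle, but the arm did not work near them.
- **Gripper:** it is open and clear, about 130 mm above the tray.

**What disagreed:**
- The finger opening read about 15.5 mm on the 18 mm lever, but the grip held.
- At the end of the pull, two joints reached the edge of their ranges (q5 at -1.10, q6 at 0.23). The tool rose about 3 mm there. I backed off from that straight away.

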